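# Slide the slug tray home in the bench punch

### The arm

A 6-joint arm with a two-finger parallel gripper is mounted at the origin on a cart in front of the work surface, level with it; the furniture and walls round the work are solid. World frame = base frame: x ahead of the robot, y to its left, z up, the work surface at z = 0. Lengths are in m, angles in degrees, forces in N, time in s.
With the tool pointing down it reaches from about 0.3 to 0.875 m from the base axis. Payload 6.4 kg.
Tool frame: the origin (TCP) lies at the centre of the arm's flange, where the gripper is bolted on; the fingertips stand 166 mm ahead of it and the grasp point (between the pads) lies 147 mm ahead of it; z points along the fingers, y is the line along which they close (so a half turn about z gives the same grasp; the last joint's range is limited). The gripper opens to 88 mm and grips with 3 to 60 N. Pads are 18 mm wide; open, the fingers measure 123 mm over their backs; the gripper's body (75 mm by 187 mm) begins 45 mm behind the grasp point.
Start: joints at [-75.533, 10.359, 92.074, -0, 77.567, -11.82], TCP at [0.255, -0.516, 0.405] pointing down, gripper open.
Joint ranges: [-171.53, 171.53], [-51.25, 118.39], [17.06, 147.69], [-65.23, 245.23], [0, 150.52], [-178.68, 178.68]. Speed limits (degrees/s): [147.25, 147.25, 172.46, 180, 180, 180].

### API

Orientations are given as [roll, pitch, yaw] about the fixed x, y, z axes, in that order (R = Rz(yaw) Ry(pitch) Rx(roll)).
In Python, from cell import sensors, vision, ticket gives the robot as it stands.
- The arm moves only by the shell command python3 -m creep 'ROWS' [OPENING]. ROWS is text: rows parted by semicolons, each of 6 numbers parted by spaces: the shift along the tool's x, y, z in units of 0.1 m (1.0 is 0.1 m), then the turn, a rotation vector about the tool's x, y, z in units of 90 degrees (1.0 is 90 degrees). A call has 1 to 20 rows; each row shifts and turns the commanded pose from where the row before left it, along the tool's axes as they then stand; what a row does not reach is not made up. A row lasts 1/10 s, in which the tool goes at most 50 mm and 8.59 degrees, less where a joint would pass 70% of its speed; a pose out of reach is approached as far as the arm can. A call with a number of a shift or a turn outside -1 to 1 is refused whole. A call with a gripper value outside its range is refused whole. OPENING is the opening, from -1 (shut) to 1 (fully open), set as the call begins (- or left out, the last holds). The fingers move at their own pace and stop on an object; the grip force is fixed at half the most. Time passes only in rows, so rows that do not move let the fingers close. It gives the time, the measured TCP pose, the force, the opening and the grip force at its end, in the units of the state.
- sensors.read_state(): the state, without advancing time (a new reading comes with each control period).
- vision.snapshot(name): name is "side" or "top" or "wrist"; returns the picture (480x640x3 uint8, red, green, blue); there is no depth.
- vision.camera_model(name): a dict with "vertical_fov" (degrees; the focal length in pixels is half the picture's height over the tangent of half this angle, whatever the lens; pixels are square), "cx", "cy" (the principal point, pixels), "eye" and "rotation" of the camera in the world; the wrist camera has in their place "T_tool_cam" (4x4, takes a point from camera to tool coordinates, whose origin is the TCP and whose axes are the flange's). Camera axes: x right, y down, z forward; pixel columns grow to the right and rows downward; lengths in m; the calibration is good to about 2 mm. A picture is of the moment at which its call begins: read the wrist's pose just before it. camera_model takes no time and is no camera call.
- ticket.sign_off(): hands the job in; it is judged then, once.
The state is a dict: "time": time; "joints": joint angles; "qvel": joint speeds; "joint_efforts": joint torques, N m; "tool_pos": TCP position; "eef_rot": TCP orientation; "force": force on the tool from outside, world axes, zero at the start; "moment": the same for the moment, N m; "width": finger opening in m; "grasp_force": force on a finger pad.
Only numpy, scipy, OpenCV 4.12 (cv2) and the standard library are available. Lean on these libraries where they do the work, as an engineer would, in place of code of your own. Each camera call takes 0.05 s, during which the arm holds its last target. There are 200 camera calls.

### The job

Pick the slug tray up off the cutting board by its handle and slide it into the bay of the bench punch, feeling for the long guide fence inside on the right and letting it line the tray up, until the tray is fully home with its front flush with the punch's front face; then let go. Work gently: never force the tray against the punch, and leave the other things on the board where they are.

Things in the scene. Friction and masses are not known exactly. Their poses are not given: they have to be found in the camera images.
- punch: Grey bench punch, fixed; base 150 deep x 190 wide x 60 mm high, column and head on top to 170 mm, all over 50 mm behind the front face. Origin: middle of the mouth in the front face, at board level; x points into the bay, y left, z up. The tray must never be pressed against its walls, roof, guide or stop with over 25 N.
- mouth (a point): Centre of the punch's mouth in its front face, 25 mm above the board; axes as the punch. The mouth is 130 mm wide (65 mm each side). A 6 mm thick floor plate starts at the face, so the tray is lifted onto it; the roof's underside is 44 mm above the board.
- bay (a point): Middle of the bay, 50 mm behind the face and 19 mm above the board, midway between the mouth's sides; axes as the punch. Hidden under the roof is a rigid steel guide: on the right (-y) a straight fence along x from 15 mm behind the face to the rear stop; on the left a wall that begins 40 mm behind the face. They are 86.2 mm apart, front corners rounded 3 mm.
- rear_stop (a point): Where the guide's rear stop stands, 100 mm behind the face, 19 mm above the board, midway between the mouth's sides. The whole guide is set sideways by an unknown amount, up to 12 mm left or right of this middle, new each time: no reading shows it. A tray entering with its middle 17 mm left of the mouth's middle clears the fence; within the first 40 mm it can move right to touch it.
- tray: The slug tray (see tray_center): loose. This origin is the middle of its underside; axes as for tray_center.
- tray_center (a point): Centre (13 mm above its underside) of the slug tray: open aluminium box, 100 mm long (x) x 84 mm wide (y) x 26 mm high, walls 3 mm, 0.15 to 0.3 kg with its handle. Its -x end carries the handle; its +x end goes into the bay first. Home, this point lies 50 mm inside the punch's face (tray's rear against the stop, its front panel flush) and 19 mm above the board.
- tray_handle (a point): Grip point of the tray's handle, a dark upright steel fin 12 mm thick (y), sticking out 50 mm in front of the tray's front panel (-x), from 10 to 40 mm above the tray's underside. The point lies in mid thickness, 26 mm above the underside, 80 mm from the tray's centre (30 mm in front of the panel); axes as the tray's. Pinch it from above across y; it stays outside the punch when the tray is home.
- weight: Bystander: flat dark block weight with a small wooden knob, 50x62x48 mm. Origin under its middle.
- die_small: Bystander: small oblong steel strip cutting die, 88x40x30 mm. Origin under its middle.
- die_ring: Bystander: oval steel strip cutting die, 105x66x30 mm. Origin under its middle.
- awl_tool: Bystander: awl with a turned wooden handle, 26x132x26 mm. Origin under its middle.

How it is judged:
By the outcome, as a careful person would: the job done as asked, in the order asked, and still so for the second after the job is handed in, with the robot touching nothing.
It also fails if it takes over 48 s, if anything falls off the work surface, if the arm or the gripper's body presses on something with over 40 N, if the wrist force passes 120 N, or if a joint passes its speed limit or range.

## Working session

There is one attempt and no reset: what is moved stays moved. The work goes in short steps, Python scripts to look and compute and a shell command to move; the robot and the scene stay as the last step left them, time stands still between calls to the robot, and variables do not carry over. Pictures are saved under pics/ and viewed, at most 10 in all, crops included, and the job is handed in when it is done.

```bash
ls; mkdir -p pics
python3 - <<'E'
from cell import sensors, vision
import cv2, numpy as np
s=sensors.read_state(); print(s)
for n in ("side","top","wrist"):
    im=vision.snapshot(n); cv2.imwrite(f"pics/{n}0.png",im[:,:,::-1]); print(n,{k:np.round(v,4).tolist() for k,v in vision.camera_model(n).items()})
E
```

```text
pics
{'time': 0.0, 'joints': array([-7.55326960e+01,  1.03975531e+01,  9.21291306e+01, -4.79689011e-04,
        7.75678697e+01, -1.18195984e+01]), 'qvel': array([-0.00913721,  0.07997595,  0.04370737, -0.03097026, -0.04676518,
       -0.07571147]), 'joint_efforts': array([ 1.08485640e-04, -4.33872449e+01, -3.41847754e+01,  7.01693189e-02,
        3.85371340e-02, -1.38143832e-04]), 'tool_pos': array([ 0.25460464, -0.5152852 ,  0.40387381]), 'eef_rot': array([-1.79907355e+02, -1.89091081e-02,  2.62869908e+01]), 'force': array([ 0.03240521, -0.14810408,  0.51239839]), 'moment': array([-0.03085692, -0.02197477, -0.02011451]), 'grasp_force': 0.0, 'width': 0.08798416281855527}
side {'vertical_fov': 44.9351, 'cx': 318.2629, 'cy': 239.1831, 'eye': [0.0373, 1.0118, 0.9377], 'rotation': [-128.988, 1.0009, -153.5588]}
top {'vertical_fov': 54.6534, 'cx': 327.1773, 'cy': 236.3485, 'eye': [0.383, 0.0169, 0.9119], 'rotation': [-169.5509, -0.4806, -88.8184]}
wrist {'vertical_fov': 65.3843, 'cx': 315.606, 'cy': 241.5349, 'T_tool_cam': [[0.0006, -0.9655, -0.2605, 0.0682], [1.0, 0.0006, 0.0002, -0.0009], [-0.0001, -0.2605, 0.9655, 0.0203], [0.0, 0.0, 0.0, 1.0]]}
```

View pics/top0.png

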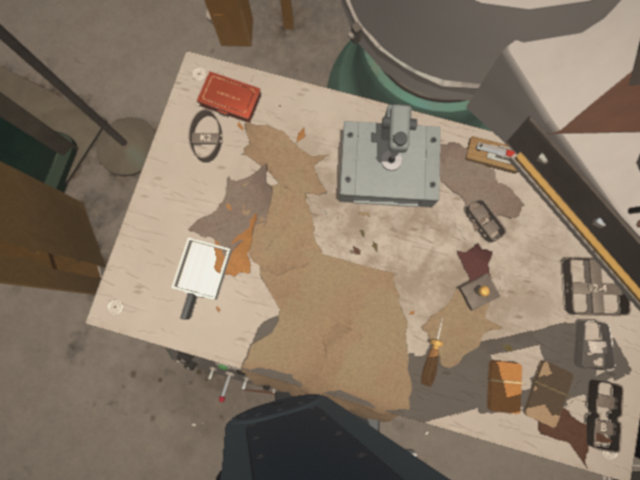

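View pics/side0.png

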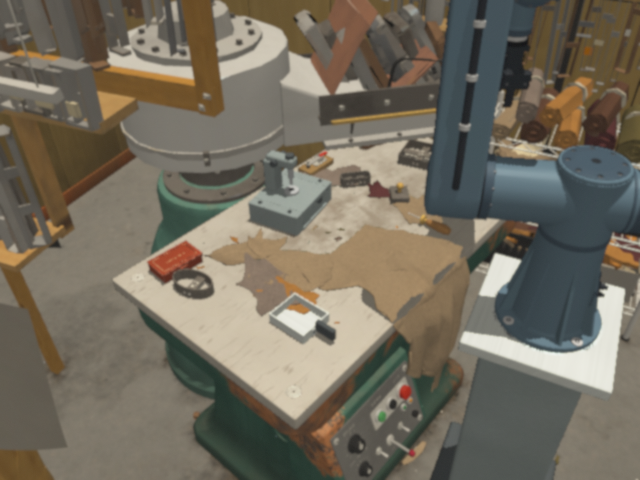

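The top view shows the tray near (201,270) with its handle end near (188,305), and the punch with its front edge running from about (338,200) to (439,205). The side view shows the tray at (300,318), its handle at (325,328), and the punch at (290,200). Next I'll measure both.

```bash
cat > h.py <<'E'
import numpy as np, cv2
from scipy.spatial.transform import Rotation as R
from cell import sensors, vision
def cam(n, s=None):
    m=vision.camera_model(n); f=240/np.tan(np.radians(m["vertical_fov"]/2))
    if n=="wrist":
        T=np.array(m["T_tool_cam"]); Rt=R.from_euler("xyz",s["eef_rot"],degrees=True).as_matrix()
        return f,m["cx"],m["cy"],Rt@T[:3,3]+s["tool_pos"],Rt@T[:3,:3]
    return f,m["cx"],m["cy"],np.array(m["eye"]),R.from_euler("xyz",m["rotation"],degrees=True).as_matrix()
def ray(c,p):
    f,cx,cy,e,M=c; d=M@np.array([(p[0]-cx)/f,(p[1]-cy)/f,1.]); return e,d/np.linalg.norm(d)
def onz(c,p,z):
    e,d=ray(c,p); return e+d*(z-e[2])/d[2]
def proj(c,X):
    f,cx,cy,e,M=c; q=M.T@(np.array(X)-e); return np.array([cx+f*q[0]/q[2],cy+f*q[1]/q[2]])
def tri(ca,pa,cb,pb):
    e1,d1=ray(ca,pa); e2,d2=ray(cb,pb)
    k=np.linalg.lstsq(np.c_[d1,-d2],e2-e1,rcond=None)[0]; a,b=e1+k[0]*d1,e2+k[1]*d2
    return (a+b)/2,np.linalg.norm(a-b)
E
python3 - <<'E'
import cv2,numpy as np
t=cv2.imread("pics/top0.png"); s=cv2.imread("pics/side0.png")
def crop(im,x,y,w,h,k): return cv2.resize(im[y:y+h,x:x+w],(w*k,h*k),interpolation=cv2.INTER_CUBIC)
a=np.zeros((600,800,3),np.uint8)
a[0:300,0:300]=crop(t,155,228,100,100,3)
a[0:300,310:310+360]=crop(t,330,100,120,100,3)[:300]
a[300:600,0:300]=crop(s,250,270,100,100,3)
a[300:600,310:610]=crop(s,240,140,100,100,3)
cv2.imwrite("pics/c1.png",a)
E
```

```text
(no output)
```

View pics/c1.png

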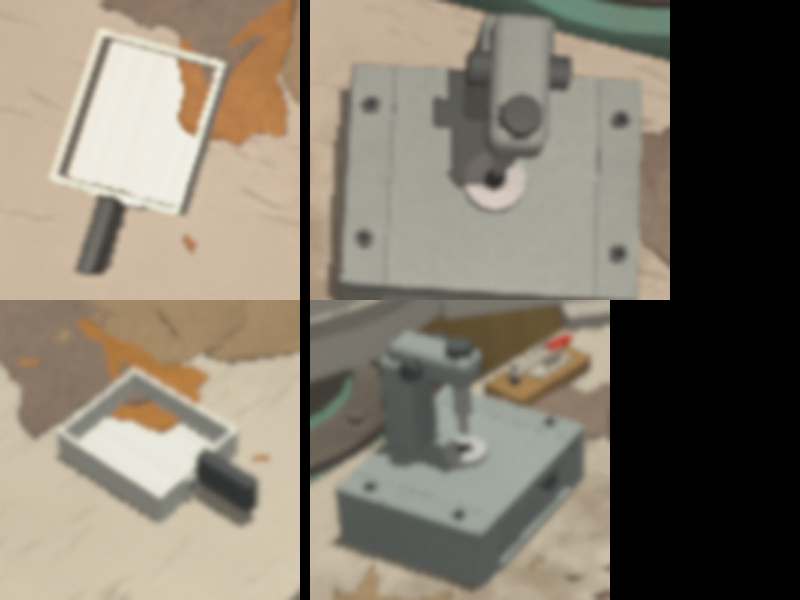

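The crop shows the tray rim's four corners, the dark handle and the punch's top-plate corners, all clear in both views. I'll triangulate these.

Run:
```python
from h import *
t,s=cam("top"),cam("side")
T=lambda x,y:(155+x/3-.33,228+y/3-.33); P=lambda x,y:(330+(x-310)/3-.33,100+y/3-.33)
S=lambda x,y:(250+x/3-.33,270+(y-300)/3-.33); Q=lambda x,y:(240+(x-310)/3-.33,140+(y-300)/3-.33)
tr=[T(103,31),T(226,64),T(183,214),T(50,180)]
ss=[S(60,433),S(134,368),S(238,434),S(160,497)]
for a,b in zip(tr,ss): print("tri",*tri(t,a,s,b),"onz",onz(t,a,.026)[:2],onz(s,b,.026)[:2])
print("handle end", tri(t,T(90,271),s,S(256,486)), onz(t,T(90,271),.04), "root",onz(t,T(112,198),.04))
print("punch")
pc=[P(352,64),P(641,80),P(639,298),P(342,283)]
for p in pc: print(onz(t,p,.06)[:2])
print("frontleft tri",tri(t,pc[3],s,Q(482,533)),"frontright",tri(t,pc[2],s,Q(583,428)),"rearleft",tri(t,pc[0],s,Q(338,490)))
```

```text
tri [0.5373788  0.28096922 0.02114501] 0.0016964123838461125 onz [0.5373478  0.27985466] [0.53384092 0.28474802]
tri [0.51847377 0.20026459 0.02299342] 0.0008965645564053984 onz [0.51758807 0.19948367] [0.51735435 0.20299211]
tri [0.42174983 0.2229056  0.01704799] 0.00039478130960425394 onz [0.42154696 0.22091295] [0.41781885 0.23053254]
tri [0.44120345 0.30656193 0.02473342] 9.863451552911699e-05 onz [0.44107391 0.30612995] [0.44069269 0.30754977]
handle end (array([0.3840278 , 0.2746039 , 0.03158455]), np.float64(0.002126276766611885)) [0.38500992 0.27250972 0.04      ] root [0.42985486 0.26228929 0.04      ]
punch
[ 0.77024837 -0.01452251]
[ 0.76374084 -0.20298067]
[ 0.61699481 -0.19826589]
[ 0.62248865 -0.01029056]
frontleft tri (array([ 0.62297712, -0.01037686,  0.05800209]), np.float64(0.0001482520808803127)) frontright (array([ 0.61941523, -0.20062779,  0.0507744 ]), np.float64(0.0002315537622609114)) rearleft (array([ 0.77038538, -0.0151541 ,  0.0557306 ]), np.float64(0.0034322095969605746))
```

Both objects check out: the rim sides measure 99 and 84 mm, and the punch is 188 mm wide at the right height. That gives:
- **Tray:** centre (0.479, 0.252), yaw −13.9°.
- **Handle:** (0.402, 0.271).
- **Punch mouth:** (0.620, −0.104), yaw −1.7°.

I'll move over the handle, turning so that the wrist camera sits on the robot's side.

```bash
python3 -m creep '.24 -.32 0 0 0 0;.24 -.32 0 0 0 0;.24 -.32 0 0 0 0;.24 -.32 0 0 0 0;.24 -.32 0 0 0 0;.24 -.32 0 0 0 0;.24 -.32 0 0 0 0;.24 -.32 0 0 0 0;.24 -.32 0 0 0 0;.24 -.32 0 0 0 0;.24 -.32 0 0 0 0;.24 -.32 0 0 0 0;.24 -.32 0 0 0 0;.24 -.32 0 0 0 0;.24 -.32 0 0 0 0;.24 -.32 0 0 0 0;.24 -.32 0 0 0 0;.24 -.32 0 0 0 0;.24 -.32 0 0 0 0;.24 -.32 0 0 0 0' 1
python3 -m creep '0 0 .05 0 0 -.09;0 0 .05 0 0 -.09;0 0 .05 0 0 -.09;0 0 .05 0 0 -.09;0 0 .05 0 0 -.09;0 0 .05 0 0 -.09;0 0 .05 0 0 -.09;0 0 .05 0 0 -.09;0 0 .05 0 0 -.09;0 0 .05 0 0 -.09;0 0 .05 0 0 -.09;0 0 .05 0 0 -.09;0 0 .05 0 0 -.09;0 0 .05 0 0 -.09;0 0 .05 0 0 -.09;0 0 .05 0 0 -.09;0 0 0 0 0 -.09;0 0 0 0 0 -.03;0 0 0 0 0 0;0 0 0 0 0 0'
python3 - <<'E'
from h import *
s=sensors.read_state(); im=vision.snapshot("wrist"); cv2.imwrite("pics/w1.png",im[:,:,::-1]); np.save("w1.npy",np.r_[s["tool_pos"],s["eef_rot"]])
print(s["tool_pos"],s["eef_rot"],s["joints"],s["force"])
E
```

```text
time: 2.15
tool_pos: [0.4014, 0.2727, 0.4045]
eef_rot: [180.0, 0.0, 26.3]
force: [0.7, -0.4, 0.1]
width: 0.0879
grasp_force: 0.0
time: 4.15
tool_pos: [0.4015, 0.2708, 0.3246]
eef_rot: [-180.0, -0.0, 166.6]
force: [0.5, 0.6, 0.4]
width: 0.0884
grasp_force: 0.0
[0.40152249 0.2708256  0.32460496] [-1.79990762e+02 -1.17504810e-02  1.66600914e+02] [ 1.99228406e+01  3.93894334e+00  1.09158940e+02 -1.37430258e-03
  6.69170102e+01 -5.66775355e+01] [0.48295796 0.62063248 0.44372105]
```

View pics/w1.png

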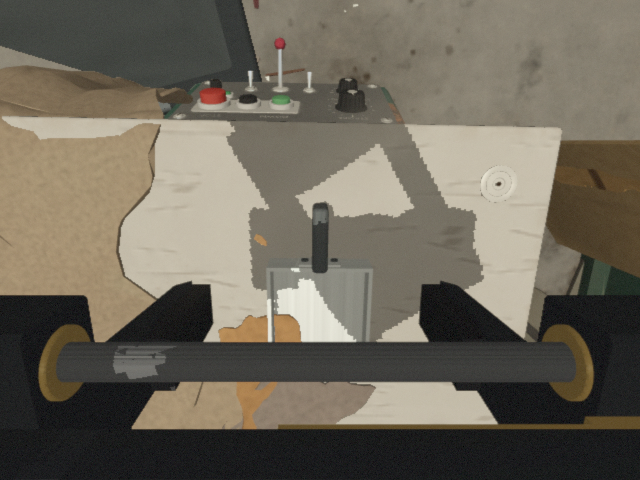

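The wrist view shows the handle as a dark bar from (320,205) to (320,270), square in the picture. The panel's top corners are at (267,268) and (373,268). I'll refine the grasp from these.

Run:
```python
from h import *
v=np.load("w1.npy"); s=dict(tool_pos=v[:3],eef_rot=v[3:]); c=cam("wrist",s)
im=cv2.imread("pics/w1.png"); g=cv2.cvtColor(im,cv2.COLOR_BGR2GRAY)
for r in (215,230,245,255):
    row=g[r,290:350].astype(int); k=np.where(row<65)[0]+290; print(r,k.min(),k.max(), onz(c,((k.min()+k.max())/2,r),.04)[:2])
a,b=onz(c,(267,268),.026),onz(c,(373,268),.026); print("panel",a,b,np.linalg.norm(a-b)); d=b-a; print("normal yaw",np.degrees(np.arctan2(d[1],d[0]))-90)
print("end",onz(c,(320,204),.04))
# height by two views: handle root top & panel corners
t=cam("top")
T=lambda x,y:(155+x/3-.33,228+y/3-.33)
print(tri(t,T(183,214),c,(267,268)),tri(t,T(50,180),c,(373,268)),tri(t,T(90,272),c,(320,204)))
```

```text
Traceback (most recent call last):
ValueError: zero-size array to reduction operation minimum which has no identity
```

Run:
```python
from h import *
v=np.load("w1.npy"); s=dict(tool_pos=v[:3],eef_rot=v[3:]); c=cam("wrist",s)
im=cv2.imread("pics/w1.png"); g=cv2.cvtColor(im,cv2.COLOR_BGR2GRAY)
for r in (212,230,245,258):
    row=g[r,290:350].astype(int); k=np.where(row<row.min()+25)[0]+290; print(r,k.min(),k.max(), onz(c,((k.min()+k.max())/2,r),.04)[:2])
a,b=onz(c,(267,268),.026),onz(c,(373,268),.026); print("panel",a,b,np.linalg.norm(a-b)); d=b-a; print("normal yaw",np.degrees(np.arctan2(d[1],d[0]))-90)
print("end",onz(c,(320,204),.04))
t=cam("top")
T=lambda x,y:(155+x/3-.33,228+y/3-.33)
print(tri(t,T(183,214),c,(267,268)),tri(t,T(50,180),c,(373,268)),tri(t,T(90,272),c,(320,204)))
```

```text
212 313 328 [0.38637101 0.27969686]
230 312 327 [0.39910476 0.27597207]
245 312 327 [0.4101101  0.27338913]
258 302 335 [0.41967144 0.27038425]
panel [0.42268017 0.22820685 0.026     ] [0.44191763 0.30923612 0.026     ] 0.08328158644537376
normal yaw -13.355536159500645
end [0.38065915 0.28066727 0.04      ]
(array([0.42401736, 0.22472961, 0.01481813]), np.float64(0.004624618307561166)) (array([0.44217095, 0.30840915, 0.02264964]), np.float64(0.002826392109702072)) (array([0.38459394, 0.27991846, 0.01484501]), np.float64(0.0003358671832369629))
```

The wrist view puts the grip point at (0.403, 0.275) and the panel width at 83.3 mm, which fits. I'll centre the gripper, descend and close.

```bash
python3 -m creep '-.01 .04 .1 0 0 0;0 0 .3 0 0 0;0 0 .3 0 0 0;0 0 .3 0 0 0;0 0 .3 0 0 0;0 0 .15 0 0 0;0 0 .05 0 0 0;0 0 0 0 0 0;0 0 0 0 0 0'
python3 -m creep '0 0 0 0 0 0;0 0 0 0 0 0;0 0 0 0 0 0;0 0 0 0 0 0;0 0 0 0 0 0;0 0 0 0 0 0;0 0 0 0 0 0;0 0 0 0 0 0' -1
python3 -m creep '0 0 0 0 0 0;0 0 0 0 0 0'
python3 - <<'E'
from h import *
t,s=cam("top"),cam("side")
st=sensors.read_state(); print(st["tool_pos"],st["width"],st["grasp_force"])
E
```

```text
time: 5.1
tool_pos: [0.4039, 0.2748, 0.1753]
eef_rot: [180.0, 0.1, 166.7]
force: [-0.2, -1.7, -0.7]
width: 0.0879
grasp_force: 0.0
time: 5.9
tool_pos: [0.4035, 0.2745, 0.1747]
eef_rot: [-180.0, -0.0, 166.7]
force: [-0.0, 0.4, -0.6]
width: 0.0259
grasp_force: 0.0
time: 6.1
tool_pos: [0.4035, 0.2745, 0.1747]
eef_rot: [-180.0, -0.0, 166.7]
force: [-0.3, 1.4, 0.4]
width: 0.0117
grasp_force: 30.0
[0.40347337 0.27448322 0.17468475] 0.011702935762004422 29.976033931598067
```

The handle is gripped at 11.7 mm. I'll lift the tray, turn it 11.6° to match the punch and carry it to the standoff.

```bash
python3 -m creep '0 0 -.05 0 0 0;0 0 -.1 0 0 0;0 0 -.1 0 0 0;0 0 -.15 0 0 0;0 0 -.1 0 0 -.03;0 0 0 0 0 -.05;0 0 0 0 0 -.049;0 0 0 0 0 0'
python3 -m creep '-.03 -.1 0 0 0 0;-.05 -.2 0 0 0 0;-.07 -.3 0 0 0 0;-.07 -.35 0 0 0 0;-.07 -.35 0 0 0 0;-.07 -.35 0 0 0 0;-.07 -.35 0 0 0 0;-.07 -.35 0 0 0 0;-.07 -.35 0 0 0 0;-.07 -.35 0 0 0 0;-.07 -.3 0 0 0 0;-.05 -.15 0 0 0 0;-.01 -.05 0 0 0 0;0 0 0 0 0 0;0 0 0 0 0 0;0 0 0 0 0 0'
python3 - <<'E'
from h import *
st=sensors.read_state(); print(st["tool_pos"],st["eef_rot"],st["width"],st["grasp_force"])
t=vision.snapshot("top")[:,:,::-1];s=vision.snapshot("side")[:,:,::-1]
cv2.imwrite("pics/t2.png",t);cv2.imwrite("pics/s2.png",s)
def crop(im,x,y,w,h,k): return cv2.resize(im[y:y+h,x:x+w],(w*k,h*k),interpolation=cv2.INTER_CUBIC)
a=np.zeros((600,800,3),np.uint8); a[:,:396]=crop(t,324,120,132,200,3); a[:,400:799]=crop(s,240,130,133,200,3)
cv2.imwrite("pics/c2.png",a)
E
```

```text
time: 6.9
tool_pos: [0.4036, 0.2746, 0.2257]
eef_rot: [180.0, 0.1, 178.3]
force: [0.1, -0.3, -1.8]
width: 0.0116
grasp_force: 29.9
time: 8.5
tool_pos: [0.4696, -0.0814, 0.2245]
eef_rot: [180.0, -0.0, 178.4]
force: [0.2, -0.3, -2.5]
width: 0.0117
grasp_force: 29.9
[ 0.46956775 -0.08140344  0.2245263 ] [ 1.79973099e+02 -3.99953084e-02  1.78376411e+02] 0.011671595118229286 29.94463878683746
```

View pics/c2.png

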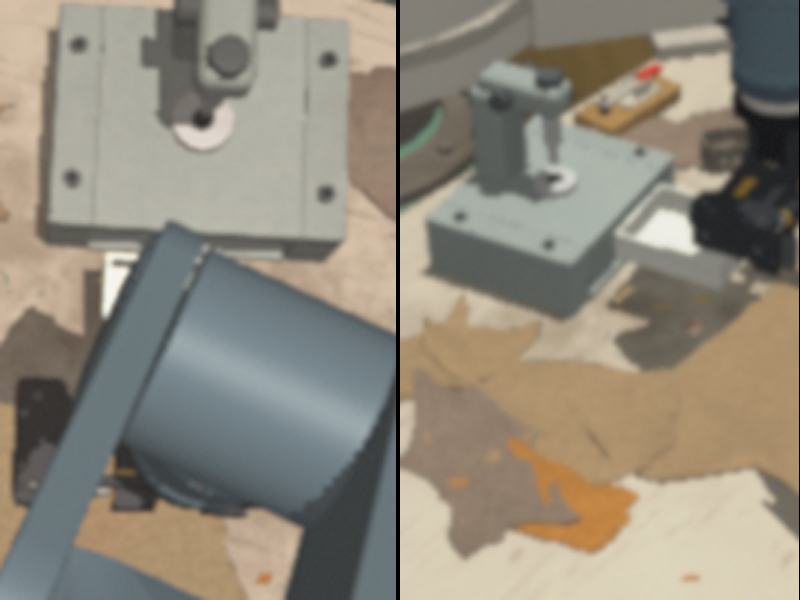

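Top crop: the pale floor lip of the mouth runs from (90,245) to (283,250), and the tray's left rear corner is at (104,255). The side crop shows the tray level in the air, with rear rim corners at (617,233) and (681,189). I'll measure the tray against the mouth.

Run:
```python
from h import *
t,s=cam("top"),cam("side")
T=lambda x,y:(324+x/3-.33,120+y/3-.33); S=lambda x,y:(240+(x-400)/3-.33,130+y/3-.33)
o=np.array([.6197,-.1043]); y=np.radians(-1.7); ex=np.array([np.cos(y),np.sin(y)]); ey=np.array([-ex[1],ex[0]])
pf=lambda p:np.round(1000*np.array([(p[:2]-o)@ex,(p[:2]-o)@ey]),1)
for n,p in dict(L=(90,243),R=(283,249)).items(): print("lip",n,pf(onz(t,T(*p),.006)))
for n,p in dict(FL=(50,221),FR=(345,236)).items(): print("top edge",n,pf(onz(t,T(*p),.06)))
for n,p in dict(FL=(54,241),FR=(343,256)).items(): print("bottom edge",n,pf(onz(t,T(*p),0)))
q,e=tri(t,T(104,255),s,S(617,233)); print("tray rear left",q,pf(q),e)
for z in (.07,.076): print(z,"top",pf(onz(t,T(104,255),z)),"left edge",pf(onz(t,T(103,310),z)),"side RL,RR,FL",pf(onz(s,S(617,233),z)),pf(onz(s,S(681,189),z)),pf(onz(s,S(738,262),z)))
st=sensors.read_state(); print("grip",pf(st["tool_pos"]))
```

```text
lip L [ 2.8 65.3]
lip R [  5.4 -64.3]
top edge FL [ 1.3 94.1]
top edge FR [  1.3 -92.7]
bottom edge FL [ 4.5 89.4]
bottom edge FR [   4.3 -106. ]
tray rear left [ 0.59769759 -0.04377401  0.07525672] [-23.8  59.8] 0.0016225323103011165
0.07 top [-21.6  59.8] left edge [-56.7  59.1] side RL,RR,FL [-21.1  53.5] [-39.7 -29.8] [-130.5   44.2]
0.076 top [-23.2  60.2] left edge [-58.   59.4] side RL,RR,FL [-25.2  60.7] [-43.7 -22. ] [-133.8   51.5]
grip [-150.6   18.2]
```

The lip gives a mouth centre at +0.5 mm, and the tray middle is at +18 mm with its left edge at +60 of 65. Its height and yaw agree. I'll shift 1 mm right, lower to about 10 mm underside height, and enter to about 28 mm.

```bash
python3 -m creep '0 -.01 .1 0 0 0;0 0 .1 0 0 0;0 0 .1 0 0 0;0 0 .07 0 0 0;0 0 .03 0 0 0;0 0 0 0 0 0;0 0 0 0 0 0'
python3 -m creep '-.03 0 0 0 0 0;-.05 0 0 0 0 0;-.05 0 0 0 0 0;-.05 0 0 0 0 0;-.05 0 0 0 0 0;-.05 0 0 0 0 0;-.05 0 0 0 0 0;0 0 0 0 0 0;0 0 0 0 0 0'
```

```text
time: 9.3
tool_pos: [0.47, -0.0837, 0.1848]
eef_rot: [-180.0, 0.0, 178.3]
force: [-0.1, 0.3, -2.7]
width: 0.0115
grasp_force: 29.9
time: 10.2
tool_pos: [0.5029, -0.0846, 0.1846]
eef_rot: [180.0, -0.0, 178.3]
force: [-0.1, 1.0, -1.9]
width: 0.0116
grasp_force: 29.9
```

```bash
python3 -m creep '-.04 0 0 0 0 0;-.05 0 0 0 0 0;-.05 0 0 0 0 0;-.03 0 0 0 0 0;0 0 0 0 0 0;0 0 0 0 0 0'
python3 -m creep '0 -.02 0 0 0 0;0 -.02 0 0 0 0;0 -.02 0 0 0 0;0 0 0 0 0 0;0 0 0 0 0 0'
python3 -c "
from h import *
s=sensors.read_state();print(s['tool_pos'],s['eef_rot'],s['force'],s['moment'])"
```

```text
time: 10.8
tool_pos: [0.5198, -0.0851, 0.1846]
eef_rot: [180.0, -0.0, 178.3]
force: [-0.1, 0.4, -1.5]
width: 0.0118
grasp_force: 29.9
time: 11.3
tool_pos: [0.5196, -0.0912, 0.1847]
eef_rot: [180.0, 0.0, 178.3]
force: [0.2, -0.6, -2.2]
width: 0.0118
grasp_force: 29.9
[ 0.51963331 -0.0912201   0.18473707] [1.79997989e+02 1.14786604e-03 1.78280895e+02] [ 0.22109573 -0.60457685 -2.15314493] [0.04846504 0.0042451  0.06111265]
```

```bash
f='force|tool_pos'; python3 -m creep '0 -.01 0 0 0 0;0 -.01 0 0 0 0;0 0 0 0 0 0' | grep -E $f;python3 -m creep '0 -.01 0 0 0 0;0 0 0 0 0 0' | grep -E $f; python3 -m creep '0 -.01 0 0 0 0;0 0 0 0 0 0'| grep -E $f
```

```text
tool_pos: [0.5196, -0.0932, 0.1847]
force: [0.2, 0.4, -2.3]
grasp_force: 29.9
tool_pos: [0.5196, -0.0942, 0.1847]
force: [-0.6, -0.1, -2.7]
grasp_force: 29.9
tool_pos: [0.5196, -0.0952, 0.1847]
force: [-0.8, 0.3, -2.1]
grasp_force: 29.9
```

```bash
f='^force|tool_pos'; python3 -m creep '0 -.01 0 0 0 0;0 0 0 0 0 0' | grep -E $f;python3 -m creep '0 -.01 0 0 0 0;0 0 0 0 0 0' | grep -E $f; python3 -m creep '0 -.01 0 0 0 0;0 0 0 0 0 0'| grep -E $f
```

```text
tool_pos: [0.5195, -0.0962, 0.1847]
force: [0.3, -0.1, -1.3]
tool_pos: [0.5195, -0.0972, 0.1847]
force: [-0.0, -0.4, -1.7]
tool_pos: [0.5195, -0.0982, 0.1847]
force: [-0.5, -0.4, -2.1]
```

```bash
f='^force|tool_pos'; python3 -m creep '0 -.01 0 0 0 0;0 0 0 0 0 0' | grep -E $f;python3 -m creep '0 -.01 0 0 0 0;0 0 0 0 0 0' | grep -E $f; python3 -m creep '0 -.01 0 0 0 0;0 0 0 0 0 0'| grep -E $f;python3 -m creep '0 -.01 0 0 0 0;0 0 0 0 0 0'| grep -E $f
```

```text
tool_pos: [0.5194, -0.0992, 0.1847]
force: [0.4, 0.3, -2.2]
tool_pos: [0.5194, -0.1002, 0.1847]
force: [0.0, 0.4, -2.1]
tool_pos: [0.5194, -0.1012, 0.1847]
force: [-0.5, -0.1, -1.8]
tool_pos: [0.5194, -0.1022, 0.1847]
force: [0.5, 0.9, -1.8]
```

```bash
f='^force|tool_pos'; python3 -m creep '0 -.01 0 0 0 0;0 0 0 0 0 0' | grep -E $f;python3 -m creep '0 -.01 0 0 0 0;0 0 0 0 0 0' | grep -E $f; python3 -m creep '0 -.01 0 0 0 0;0 0 0 0 0 0'| grep -E $f
```

```text
tool_pos: [0.5193, -0.1032, 0.1847]
force: [0.0, 0.3, -1.3]
tool_pos: [0.5193, -0.1042, 0.1847]
force: [-0.3, 0.6, -2.3]
tool_pos: [0.5193, -0.1052, 0.1847]
force: [0.7, 0.2, -1.6]
```

```bash
python3 -c "
from h import *
s=sensors.read_state();print(s['tool_pos'],s['eef_rot'],s['force'],s['moment'],s['time'])"
```

```text
[ 0.51926087 -0.10519313  0.18472311] [-1.79998433e+02  1.32513796e-03  1.78294089e+02] [ 0.67415602  0.17745045 -1.62702617] [ 0.0687035  -0.02270259  0.01667025] 14.0
```

```bash
f='^force|tool_pos'; python3 -m creep '0 -.01 0 0 0 0;0 0 0 0 0 0' | grep -E $f;python3 -m creep '0 -.01 0 0 0 0;0 0 0 0 0 0' | grep -E $f; python3 -m creep '0 -.01 0 0 0 0;0 0 0 0 0 0'| grep -E $f
```

```text
tool_pos: [0.5192, -0.1062, 0.1847]
force: [-0.0, 0.4, -2.7]
tool_pos: [0.5192, -0.1072, 0.1847]
force: [-0.4, 0.2, -1.7]
tool_pos: [0.5191, -0.1081, 0.1847]
force: [0.5, 1.2, -2.2]
```

```bash
f='^force|tool_pos'; python3 -m creep '0 -.01 0 0 0 0;0 0 0 0 0 0' | grep -E $f;python3 -m creep '0 -.01 0 0 0 0;0 0 0 0 0 0' | grep -E $f
```

```text
tool_pos: [0.519, -0.1089, 0.1846]
force: [-0.6, 3.0, -1.4]
tool_pos: [0.5188, -0.1097, 0.1845]
force: [-1.7, 4.6, -1.8]
```

Contact with the fence came at y ≈ −0.108, where a side force rose. I'll ease off to a light touch and slide in along the fence.

```bash
f='^force|tool_pos|rot'; python3 -m creep '0 .01 0 0 0 0;0 0 0 0 0 0' | grep -E $f;python3 -m creep '-.03 0 0 0 0 0;-.03 0 0 0 0 0;0 0 0 0 0 0' | grep -E $f; python3 -m creep '-.03 0 0 0 0 0;-.03 0 0 0 0 0;0 0 0 0 0 0' | grep -E $f;  python3 -c "
from h import *
s=sensors.read_state();print(s['moment'])"
```

```text
tool_pos: [0.5191, -0.1089, 0.1847]
eef_rot: [180.0, -0.0, 178.3]
force: [-1.1, 2.7, -0.9]
tool_pos: [0.5257, -0.1094, 0.1848]
eef_rot: [-180.0, 0.0, 178.3]
force: [0.5, 3.0, -2.6]
tool_pos: [0.5316, -0.1095, 0.1848]
eef_rot: [-180.0, 0.0, 178.3]
force: [-0.3, 3.0, -2.7]
[ 0.4529562  -0.0389529   0.35093054]
```

```bash
f='^force|tool_pos'; for i in 1; do python3 -m creep '-.03 0 0 0 0 0;-.03 0 0 0 0 0;0 0 0 0 0 0' | grep -E $f; done; python3 -m creep '-.03 0 0 0 0 0;-.03 0 0 0 0 0;0 0 0 0 0 0' | grep -E $f;  python3 -c "
from h import *
s=sensors.read_state();print(s['moment'],s['eef_rot'])"
```

```text
tool_pos: [0.5376, -0.1097, 0.1848]
force: [0.1, 2.9, -2.6]
tool_pos: [0.5436, -0.1098, 0.1848]
force: [0.9, 3.6, -3.0]
[ 0.67524955 -0.02930799  0.3300266 ] [-1.79994384e+02  3.40359547e-02  1.78298767e+02]
```

```bash
f='^force|tool_pos'; python3 -m creep '-.03 0 0 0 0 0;-.03 0 0 0 0 0;-.03 0 0 0 0 0;0 0 0 0 0 0' | grep -E $f;  python3 -m creep '-.03 0 0 0 0 0;-.03 0 0 0 0 0;-.03 0 0 0 0 0;0 0 0 0 0 0' | grep -E $f;  python3 -c "
from h import *
s=sensors.read_state();print(s['moment'],s['eef_rot'])"
```

```text
tool_pos: [0.5526, -0.1101, 0.1848]
force: [0.4, 4.1, -3.3]
tool_pos: [0.5615, -0.1103, 0.1847]
force: [-1.4, 3.9, -3.7]
[0.81215179 0.12119283 0.32383714] [1.79990768e+02 1.55866755e-02 1.78300449e+02]
```

```bash
f='^force|tool_pos'; python3 -m creep '-.03 .003 0 0 0 0;-.03 .003 0 0 0 0;-.03 0 0 0 0 0;0 0 0 0 0 0' | grep -E $f;  python3 -m creep '-.03 0 0 0 0 0;-.03 0 0 0 0 0;-.03 0 0 0 0 0;0 0 0 0 0 0' | grep -E $f;  python3 -c "
from h import *
s=sensors.read_state();print(s['moment'],s['eef_rot'])"
```

```text
tool_pos: [0.5707, -0.1101, 0.1849]
force: [0.1, 3.3, -2.5]
tool_pos: [0.5796, -0.1104, 0.1848]
force: [0.0, 4.0, -3.7]
[0.64106624 0.01499976 0.16707491] [-1.79989448e+02  4.56956918e-02  1.78298832e+02]
```

```bash
f='^force|tool_pos'; python3 -m creep '-.02 .003 0 0 0 0;-.02 0 0 0 0 0;-.02 0 0 0 0 0;0 0 0 0 0 0' | grep -E $f;  python3 -m creep '-.02 0 0 0 0 0;0 0 0 0 0 0' | grep -E $f; python3 -m creep '-.01 0 0 0 0 0;0 0 0 0 0 0' | grep -E $f
```

```text
tool_pos: [0.5855, -0.1103, 0.1849]
force: [-0.5, 3.2, -2.3]
tool_pos: [0.5874, -0.1103, 0.1848]
force: [0.1, 1.9, -1.7]
tool_pos: [0.5883, -0.1103, 0.1848]
force: [-0.5, 1.5, -2.8]
```

```bash
f='^force|tool_pos'; python3 -m creep '-.01 0 0 0 0 0;0 0 0 0 0 0' | grep -E $f; python3 -m creep '-.01 0 0 0 0 0;0 0 0 0 0 0' | grep -E $f
```

```text
tool_pos: [0.5893, -0.1103, 0.1848]
force: [-0.9, 3.4, -2.2]
tool_pos: [0.5897, -0.1103, 0.1844]
force: [-4.6, 2.6, -2.3]
```

A rear-stop contact appeared at x ≈ 0.5893, where the tray was expected to be home. Now I'll lower it gently onto the floor plate.

```bash
f='^force|tool_pos'; python3 -m creep '.003 .005 .01 0 0 0;0 0 .01 0 0 0;0 0 0 0 0 0' | grep -E $f; python3 -m creep '0 0 .01 0 0 0;0 0 0 0 0 0' | grep -E $f
```

```text
tool_pos: [0.5897, -0.11, 0.1826]
force: [-3.6, 1.7, -0.8]
tool_pos: [0.5897, -0.1099, 0.1816]
force: [-5.1, 0.9, -0.4]
```

```bash
f='^force|tool_pos'; python3 -m creep '0 0 .005 0 0 0;0 0 0 0 0 0' | grep -E $f; python3 -m creep '0 0 .005 0 0 0;0 0 0 0 0 0' | grep -E $f
```

```text
tool_pos: [0.5897, -0.1099, 0.1812]
force: [-5.2, 0.8, 0.0]
tool_pos: [0.5897, -0.1099, 0.1807]
force: [-4.8, 0.1, -0.1]
```

```bash
f='^force|tool_pos'; python3 -m creep '0 0 .005 0 0 0;0 0 0 0 0 0' | grep -E $f; python3 -m creep '0 0 .005 0 0 0;0 0 0 0 0 0' | grep -E $f
python3 - <<'E'
from h import *
s=vision.snapshot("side")[:,:,::-1]; t=vision.snapshot("top")[:,:,::-1]
def crop(im,x,y,w,h,k): return cv2.resize(im[y:y+h,x:x+w],(w*k,h*k),interpolation=cv2.INTER_CUBIC)
cv2.imwrite("pics/c3.png",np.hstack([crop(s,250,150,100,100,4),crop(t,330,150,100,100,4)]))
print(sensors.read_state()["moment"])
E
```

```text
tool_pos: [0.5898, -0.1099, 0.1807]
force: [-7.2, 0.5, 4.1]
tool_pos: [0.5898, -0.1099, 0.1807]
force: [-9.1, 0.9, 6.9]
[ 0.27673984  1.22327725 -0.08517913]
```

View pics/c3.png

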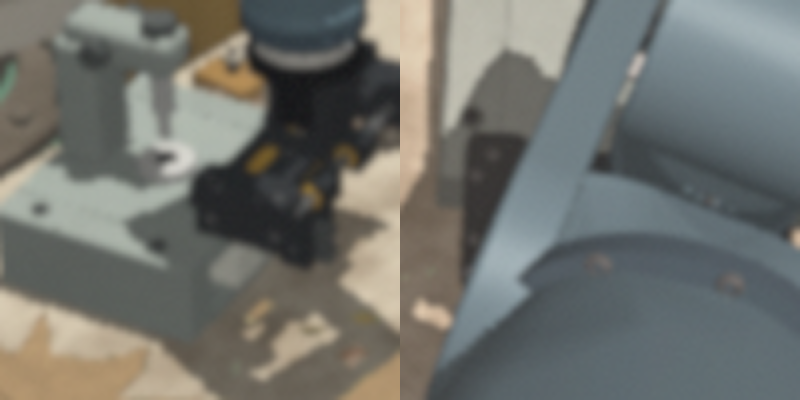

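The tray is seated on the floor plate. z stalls at 0.1807, which is 6 mm above the board pick height, and the side view shows the panel in line with the face at about (235,262). I'll unload a little, then release.

```bash
python3 -m creep '0 0 -.008 0 0 0;0 0 0 0 0 0'|grep ^force; python3 -m creep '0 0 0 0 0 0;0 0 0 0 0 0;0 0 0 0 0 0;0 0 0 0 0 0;0 0 0 0 0 0;0 0 0 0 0 0;0 0 0 0 0 0;0 0 0 0 0 0' 1
python3 -m creep '.05 0 -.1 0 0 0;.05 0 -.2 0 0 0;.05 0 -.3 0 0 0;0 0 -.4 0 0 0;.2 0 -.4 0 0 0;.4 0 -.3 0 0 0;.4 .2 0 0 0 0;.4 .3 0 0 0 0;0 .4 0 0 0 0;0 .4 0 0 0 0;0 .4 0 0 0 0;0 .4 0 0 0 0;0 0 0 0 0 0;0 0 0 0 0 0'
python3 - <<'E'
from h import *
s=vision.snapshot("side")[:,:,::-1]; t=vision.snapshot("top")[:,:,::-1]
def crop(im,x,y,w,h,k): return cv2.resize(im[y:y+h,x:x+w],(w*k,h*k),interpolation=cv2.INTER_CUBIC)
cv2.imwrite("pics/c4.png",np.hstack([crop(s,250,160,100,130,4),crop(t,340,140,100,130,4)]))
E
```

```text
force: [-5.8, 1.3, 2.0]
time: 21.6
tool_pos: [0.5899, -0.1098, 0.1805]
eef_rot: [-180.0, 0.0, 178.3]
force: [-0.2, -0.4, -0.1]
width: 0.0736
grasp_force: 0.0
time: 23.0
tool_pos: [0.4407, 0.1053, 0.3509]
eef_rot: [-180.0, 0.0, 178.5]
force: [-1.0, 0.3, 0.3]
width: 0.0878
grasp_force: 0.0
```

View pics/c4.png

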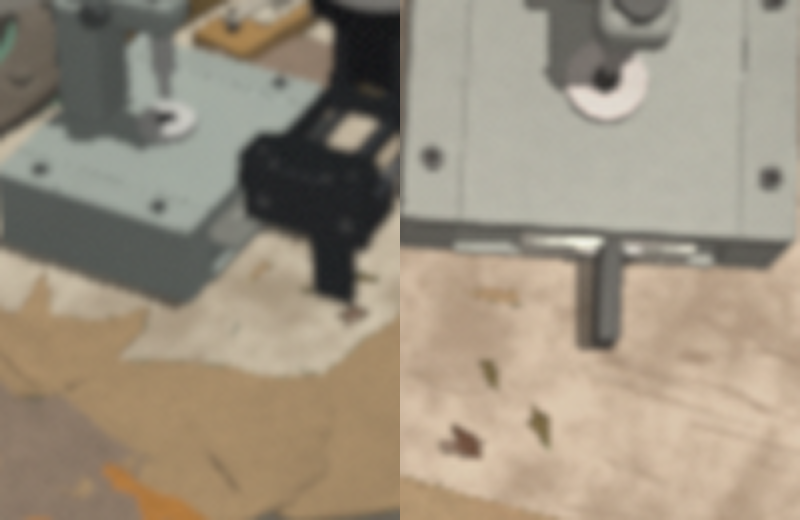

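The top crop shows the handle sticking straight out, with its tip at (606,347) and the panel's pale rim just under the roof edge at (525–697, 240–252). Next I'll measure whether it's flush.

Run:
```python
from h import *
t=cam("top"); T=lambda x,y:(340+(x-400)/4-.375,140+y/4-.375)
o=np.array([.6197,-.1043]); y=np.radians(-1.7); ex=np.array([np.cos(y),np.sin(y)]); ey=np.array([-ex[1],ex[0]])
pf=lambda p:np.round(1000*np.array([(p[:2]-o)@ex,(p[:2]-o)@ey]),1)
for n,p,z in [("handle end",(607,347),.046),("panel L",(524,247),.032),("panel R",(697,254),.032),("lip L",(455,252),.006),("lip R",(713,263),.006),("roofedge L",(404,219),.06),("roofedge R",(795,239),.06)]: print(n,pf(onz(t,T(*p),z)))
```

```text
handle end [-54.7  -6.3]
panel L [-3.9 33.6]
panel R [ -3.  -51.1]
lip L [-1.3 65.8]
lip R [ -0.2 -64.1]
roofedge L [-0.7 93.5]
roofedge R [ -0.7 -92.2]
```

The top view can't settle it: the end faces show, leaving about ±5 mm of doubt. I'll bring the wrist camera directly over the face for a vertical look, keeping the fingers well above the head.

```bash
python3 -m creep '0 0 -.4 0 0 0;0 0 -.3 0 0 0;-.3 -.25 0 0 0 0;-.36 -.3 0 0 0 0;-.36 -.3 0 0 0 0;-.36 -.3 0 0 0 0;-.36 -.3 0 0 0 0;-.36 -.3 0 0 0 0;-.36 -.3 0 0 0 0;-.1 -.05 0 0 0 0;0 0 0 0 0 0;0 0 0 0 0 0;0 0 0 0 0 0'
python3 - <<'E'
from h import *
s=sensors.read_state(); im=vision.snapshot("wrist")[:,:,::-1]; np.save("w2.npy",np.r_[s["tool_pos"],s["eef_rot"]])
cv2.imwrite("pics/w2.png",im); print(s["tool_pos"],proj(cam("wrist",s),[.62,-.104,.03]))
cv2.imwrite("pics/c5.png",cv2.resize(im[20:280,180:480],None,fx=2.3,fy=2.3,interpolation=cv2.INTER_CUBIC))
E
```

```text
time: 24.4
tool_pos: [0.69, -0.1127, 0.4208]
eef_rot: [180.0, -0.0, 178.3]
force: [-0.1, 0.4, -0.3]
width: 0.0883
grasp_force: 0.0
[ 0.6899701  -0.11270718  0.42077207] [320.93801945 136.04977234]
```

View pics/c5.png

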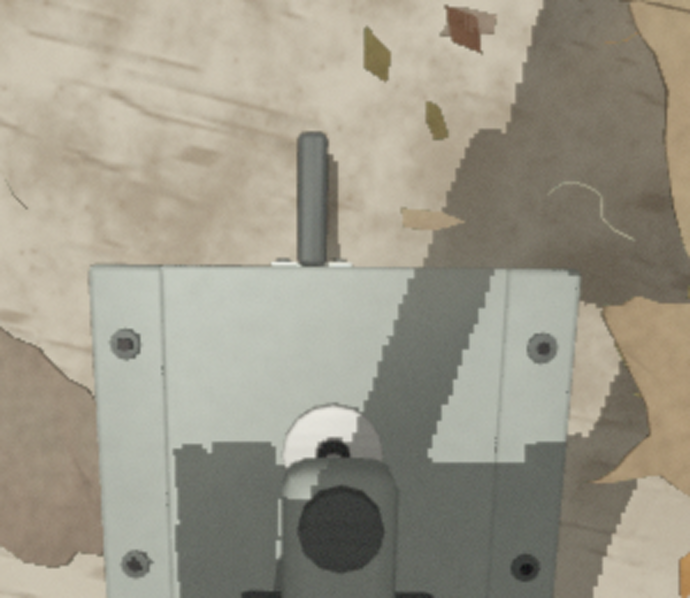

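The vertical view shows the handle tip at crop row 132 and the roof edge at row 266, with only the handle's base tabs (rows 260–266) showing past the edge. I'll put numbers on it.

Run:
```python
from h import *
v=np.load("w2.npy"); c=cam("wrist",dict(tool_pos=v[:3],eef_rot=v[3:])); print(c[3])
C=lambda x,y:(180+x/2.3-.28,20+y/2.3-.28)
y=np.radians(-1.7); ex=np.array([np.cos(y),np.sin(y)])
P=lambda p,z:1000*(onz(c,C(*p),z)[:2]@ex)
print("face edge L,R",P((90,266),.06),P((578,272),.06),"at handle",P((312,268),.06))
print("handle end z.046",P((312,132),.046),"tabs",P((280,261),.030),P((345,261),.030))
for a in ((90,266),(578,272)): print(onz(c,C(*a),.06))
w1=np.load("w1.npy"); c1=cam("wrist",dict(tool_pos=w1[:3],eef_rot=w1[3:]))
print("handle length seen in w1", np.linalg.norm(onz(c1,(320,204),.04)-onz(c1,(320,268),.04)), "end->panel",np.linalg.norm((onz(c1,(320,204),.04)-(onz(c1,(267,268),.026)+onz(c1,(373,268),.026))/2)[:2]))
```

```text
[ 0.62437737 -0.10921787  0.40048593]
face edge L,R 622.63993513262 624.7756973230717 at handle 623.3429332899946
handle end z.046 573.2115177389139 tabs 620.2067692130144 620.197140301363
[ 0.61716237 -0.19379604  0.06      ]
[ 0.62481623 -0.00790371  0.06      ]
handle length seen in w1 0.048151274317482624 end->panel 0.05300168479697666
```

The handle tip stands 50.1 mm in front of the punch face and the fin is 50 mm long, so the panel is flush and the tray is home. Handing in.

```bash
python3 -c "
from cell import ticket
print(ticket.sign_off())"
```

```text
the job is handed in; nothing more can be done
None
```

The tray is home in the punch bay: its front panel measures flush with the face, side and stop contact read about 9 N at most, it has been released, the arm is clear, and the job was handed in at about 24 s.

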